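# Turn up the sausage plate

### The arm

A 7-joint arm with a two-finger parallel gripper is mounted at the origin on the work surface. World frame = base frame: x ahead of the robot, y to its left, z up, the work surface at z = 0. Lengths are in m, angles in degrees, forces in N, time in s.
With the tool pointing down it reaches from about 0.4 to 0.9 m from the base axis. Payload 5.5 kg.
Tool frame: the origin (TCP) lies on the centre line of the jaws, within the pads' length; the fingertips stand 11 mm ahead of it and the grasp point (between the pads) lies 8 mm behind it; z points along the fingers, y is the direction in which the jaws open and shut (so a half turn about z gives the same grasp; the last joint's range is limited). The gripper opens to 92 mm and grips with 3 to 60 N. Pads are 19 mm wide; open, the fingers measure 130 mm over their backs; the gripper's body (75 mm by 190 mm) begins 47 mm behind the grasp point.
Start: joints at [-51.669, 28.699, -24.465, 88.831, 12.651, 65.22, -12.049], TCP at [0.257, 0.597, 0.238] pointing down, gripper open.
Joint ranges: [-164.97, 164.97], [-17.58, 116.51], [-87.97, 89.64], [11.32, 138.91], [-80.73, 260.73], [10.89, 115.49], [-147.41, 147.41]. Speed limits (degrees/s): [147.25, 147.25, 180, 180, 180, 180, 180].

### API

Orientations are given as a 3x3 rotation matrix whose columns are the frame's x, y, z axes.
In Python, from plant import arm gives the robot as it stands.
- The arm moves only by the tool servo_tool, never from a script. Its argument "targets" is a list of rows, each a list of 4 numbers: the shift along the tool's x, y, z as a fraction of full scale, then the turn about the tool's z as a fraction of full scale. A call has exactly 8 rows; each row shifts and turns the pose as measured when the row begins, along the tool's axes as they then stand; what a row does not reach is not made up. Full scale, the value 1, is 0.6 m for a shift and 360 degrees for a turn. A row lasts 1/8 s, in which the tool goes at most 62.5 mm and 10.7 degrees, less where a joint would pass 70% of its speed; a pose out of reach is approached as far as the arm can. A call with a number of a shift or a turn outside -1 to 1 is refused whole. A call with a gripper value outside its range is refused whole. "jaw" is the closure, from -1 (fully open) to 1 (shut), set as the call begins (left out, the last holds). The fingers move at their own pace and stop on an object; "force" is the grip in N (left out, the last holds). Time passes only in rows, so rows that do not move let the fingers close, or fill a call up. It gives the time, the measured TCP pose, the force and the opening at its end, in the units of the state.
- arm.sense(): the state, without advancing time (a new reading comes with each control period).
- arm.get_image(name): name is "side" or "top" or "wrist"; returns a dict with "img" (400x640x3 uint8, red, green, blue), "camera_matrix" (3x3 intrinsics, pixels), "dist" ([k1, k2, p1, p2, k3] as OpenCV has them; the pictures are not rectified), "R" (3x3) and "t" (3): a world point X has camera coordinates R X + t. Camera axes: x right, y down, z forward; pixel columns grow to the right and rows downward; lengths in m; the calibration is good to about 2 mm. A picture is of the moment at which its call begins. There is no depth.
- arm.job_done(): hands the job in, once; it reports no verdict.
Trained networks look in the newest picture that a camera, given by its name, has taken for a name from the list of things; names that differ only in an ending like _2 or _b are one class to them, and where a whole thing is asked for, a point or a joint stands for the part that bears it (a point fixed in the world has none). Each returns a list of dicts, best first, with "score" (0 to 1); they miss things now and then, are a little off and sometimes report something else, mostly with a low value. They report only what shows in the picture. A call takes as long as a camera call.
- arm.outline_of(camera, label): "pixels" (400x640 bool, what is visible of it) and "xy" ([column, row] in pixels, amid what is visible of it).
The state is a dict: "t": time; "qpos": joint angles; "joint_velocities": joint speeds; "effort": joint torques, N m; "eef_pos": TCP position; "tool_rot": TCP orientation; "force": force on the tool from outside, world axes, zero at the start; "torque": the same for the moment, N m; "gripper_width": finger opening in m.
Only numpy, scipy, OpenCV 4.12 (cv2) and the standard library are available. Lean on these libraries where they do the work, as an engineer would, in place of code of your own. Each camera call takes 0.05 s, during which the arm holds its last target. There are 200 camera calls.

### The job

Turn the griddle plate that the sausage is lying on up to full: with a fingertip on its ribbed edge wheel in the front console, roll the top of the wheel towards the plate until it comes to its stop. Each wheel works the plate straight behind it. Leave the other wheel at its setting, and do not disturb the sausage.

Things in the scene. Friction and masses are not known exactly. Their poses are not given: they have to be found in the camera images.
- griddle: fixed steel griddle, 376 mm deep, 452 mm wide. Origin: on the table under the middle of its front console; x points from console to plates, y to the operator's left, z up. Console: x -50 to 50 mm, top at z 75 mm, a flat screw 3 mm high in its middle. Behind it the cooking surface at z 60 mm, left (+y) and right (-y) plate parted by a flush bright strip at y 0; guards 120 mm high at its sides and back
- sausage: brown, slightly bent sausage, about 180 mm long and 28 mm thick, lying roughly along the griddle's x on the left or the right plate, about 125 mm from the strip. Origin: under its middle. A split half roll (170 x 66 x 26 mm) lies on the other plate, a spatula between them
- wheel_left (a joint): left edge thumbwheel: black ribbed rubber, 52 mm across, 14 mm wide, upright in a slot of the console, only the top 9 mm of its rim showing. Rim top at griddle x 0, y 100, z 84 mm; axle along griddle y. Value in rad: 0 off, 1.4 full, hard stop at each end; grows as the rim's top is rolled towards the plate (+x). About 1 N along the rim turns it; it stays where left
- wheel_right (a joint): right edge thumbwheel: black ribbed rubber, 52 mm across, 14 mm wide, upright in a slot of the console, only the top 9 mm of its rim showing. Rim top at griddle x 0, y -100, z 84 mm; axle along griddle y. Value in rad: 0 off, 1.4 full, hard stop at each end; grows as the rim's top is rolled towards the plate (+x). About 1 N along the rim turns it; it stays where left
- left_line (a point): white line across the left wheel's rim, 26 mm from the axle, turning with it: 40 degrees before the top (operator's side) at 0, on top at 0.7, 40 degrees past it at 1.4. The axle is sprung: the wheel starts to sink at about 1.5 N of downward push, bottoms 4 mm lower at about 5 N, and comes back up
- right_line (a point): white line across the right wheel's rim, 26 mm from the axle, turning with it: 40 degrees before the top (operator's side) at 0, on top at 0.7, 40 degrees past it at 1.4. The axle is sprung: the wheel starts to sink at about 1.5 N of downward push, bottoms 4 mm lower at about 5 N, and comes back up

How it is judged:
By the outcome, as a careful person would: the job done as asked, in the order asked, and still so for the second after the job is handed in, with the robot touching nothing.
It also fails if it takes over 32 s, if anything falls off the work surface, if the arm or the gripper's body presses on something with over 40 N, if the wrist force passes 120 N, or if a joint passes its speed limit or range.

## Working session

There is one attempt and no reset: what is moved stays moved. The work goes in short steps, Python scripts to look and compute and a tool call to move; the robot and the scene stay as the last step left them, time stands still between calls to the robot, and variables do not carry over. Pictures are saved under pics/ and viewed, about 8 in all and at most 12, crops included, and the job is handed in when it is done.

Besides the shell and the picture viewer there is one more tool, called after "Call:" in YAML: its name, and indented under it one key for each argument. servo_tool: Moves the arm, as the interface text tells. Its arguments: {"type":"object","properties":{"targets":{"type":"array"},"jaw":{"type":"number"},"force":{"type":"number"}},"required":["targets"]}

```bash
ls; mkdir -p pics; python3 - <<'E'
from plant import arm
import cv2,numpy as np
s=arm.sense();print(s['t'],s['eef_pos'],s['tool_rot'],s['gripper_width'],s['force'])
for c in ['side','top']:
    d=arm.get_image(c);cv2.imwrite(f'pics/{c}0.png',d['img'][...,::-1])
    print(c,d['camera_matrix'],d['dist'],d['R'],d['t'])
    for l in ['griddle','sausage','wheel_left','wheel_right','left_line','right_line']:
        print(c,l,[(round(o['score'],2),np.round(o['xy'],1),o['pixels'].sum()) for o in arm.outline_of(c,l)][:3])
E
```

```text
pics
0.0 [0.25634518 0.59655497 0.23665399] [[-9.18831433e-01  3.94649279e-01 -8.62896763e-04]
 [ 3.94650215e-01  9.18829644e-01 -1.81496042e-03]
 [ 7.65823034e-05 -2.00818508e-03 -9.99997981e-01]] 0.0920613524848134 [-0.07502961 -0.00200022  0.18653652]
side [[420.25652757   0.         317.75188776]
 [  0.         420.25652757 200.66542565]
 [  0.           0.           1.        ]] [-0.11068847  0.          0.          0.          0.        ] [[ 0.63125109 -0.77541771 -0.01579334]
 [-0.58806853 -0.46525902 -0.66159613]
 [ 0.50566536  0.42692085 -0.74969402]] [-0.38298916  0.43828114  0.42238706]
side griddle [(0.87, array([354.5, 202.9]), np.int64(47411))]
side sausage [(0.87, array([327.6, 148.2]), np.int64(1161))]
side wheel_left [(0.74, array([255.8, 192.3]), np.int64(180))]
side wheel_right []
side left_line [(0.53, array([254.7, 190.8]), np.int64(164))]
side right_line [(0.67, array([332.2, 268.3]), np.int64(255))]
top [[482.83876844   0.         314.22560111]
 [  0.         482.83876844 201.82007331]
 [  0.           0.           1.        ]] [-0.03223618  0.          0.          0.          0.        ] [[-2.74335004e-04 -9.99875134e-01 -1.58000663e-02]
 [-9.80477496e-01  3.37573098e-03 -1.96602350e-01]
 [ 1.96631138e-01  1.54376745e-02 -9.80355993e-01]] [0.05106561 0.63052416 0.92857925]
top griddle [(0.92, array([335.7, 164.3]), np.int64(36664))]
top sausage [(0.76, array([285.5, 138.1]), np.int64(1099))]
top wheel_left []
top wheel_right []
top left_line []
top right_line [(0.58, array([375.4, 238.7]), np.int64(119))]
```

View pics/side0.png

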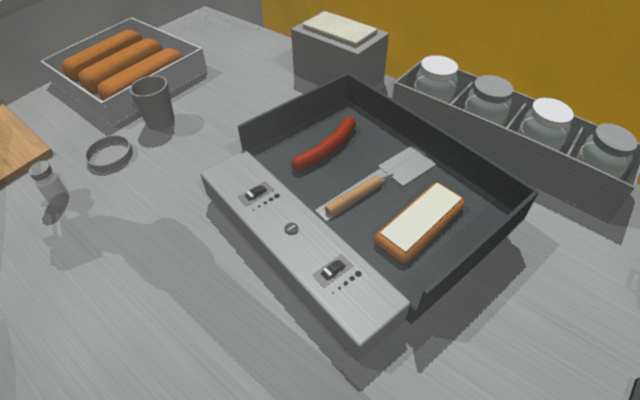

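View pics/top0.png

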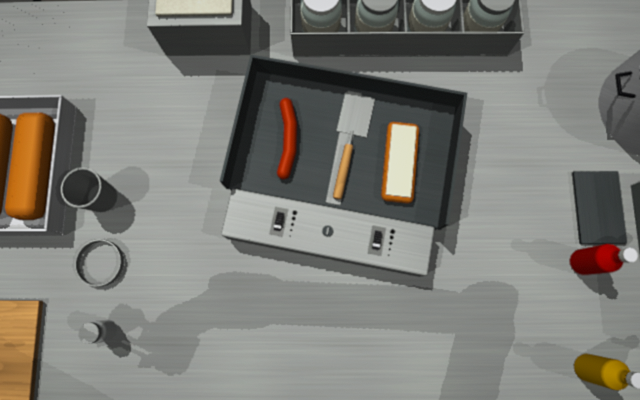

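The sausage lies on the left plate, so the job is the left wheel (side ≈ (256,192), top ≈ (279,222)). The right wheel is at side (332,269), top (376,239), and the screw at side (291,228), top (328,231).

```bash
cat > h.py <<'E'
from plant import arm
import cv2,numpy as np
def tri(obs):
    # obs: list of (cam dict, pixel); least-squares meeting point of the rays
    A=np.zeros((3,3));b=np.zeros(3)
    for d,p in obs:
        n=cv2.undistortPoints(np.array([[p]],float),d['camera_matrix'],np.array(d['dist']))[0,0]
        R=np.array(d['R']);v=R.T@[n[0],n[1],1];v/=np.linalg.norm(v);c=-R.T@d['t']
        P=np.eye(3)-np.outer(v,v);A+=P;b+=P@c
    return np.linalg.solve(A,b)
def proj(d,X):
    return cv2.projectPoints(np.atleast_2d(X).astype(float),cv2.Rodrigues(np.array(d['R']))[0],np.array(d['t']),d['camera_matrix'],np.array(d['dist']))[0][:,0]
E
python3 - <<'E'
from h import *
s,t=arm.get_image('side'),arm.get_image('top')
for n,a,b in [('L',(256,191),(279,221)),('R',(332.5,268.5),(376,238.5)),('screw',(291.5,228.5),(328,231)),('saus',(327.6,148.2),(285.5,138.1))]:
    X=tri([(s,a),(t,b)]);print(n,X.round(4),(proj(s,X)-a).round(1),(proj(t,X)-b).round(1))
ims=[]
for d,c in [(s,(256,191)),(s,(332,268)),(t,(279,221)),(t,(376,239))]:
    x,y=c;ims.append(cv2.resize(d['img'][y-20:y+20,x-26:x+26],(400,300),interpolation=cv2.INTER_CUBIC))
m=np.vstack([np.hstack(ims[:2]),np.hstack(ims[2:])]);cv2.imwrite('pics/crop1.png',m[...,::-1])
E
```

```text
L [0.5889 0.12   0.0791] [[-0.4  0.1]] [[ 0.2 -0.3]]
R [ 0.5532 -0.0736  0.0718] [[ 0.3 -0.1]] [[-0.1  0.2]]
screw [0.569  0.0218 0.0747] [[-0.3  0.1]] [[ 0.1 -0.2]]
saus [0.7727 0.1106 0.0526] [[-0.6  0.2]] [[ 0.4 -0.4]]
```

View pics/crop1.png

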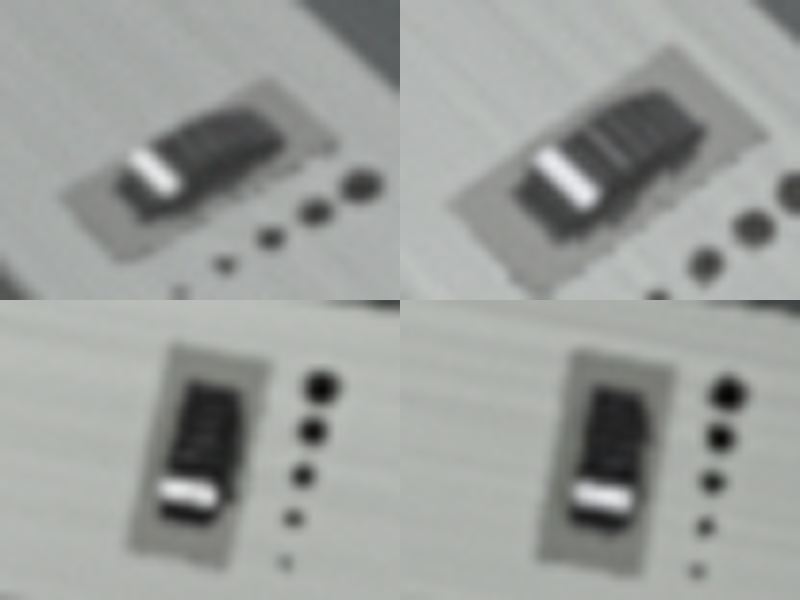

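Both white lines stand on the operator's side, so both wheels are on a low setting. The left wheel's rim top is near (0.589, 0.121). I'll move over there with the jaws shut.

Call:
servo_tool:
  targets:
    - [-0.08,-0.052,0,0]
    - [-0.08,-0.052,0,0]
    - [-0.08,-0.052,0,0]
    - [-0.08,-0.052,0,0]
    - [-0.08,-0.052,0,0]
    - [-0.08,-0.052,0,0]
    - [-0.08,-0.052,0,0]
    - [-0.08,-0.052,0,0]
  jaw: 1
  force: 20

```text
t: 1.8
eef_pos: [0.5159, 0.2125, 0.2377]
tool_rot: [[-0.923, 0.384, 0.002], [0.384, 0.923, 0.006], [0.001, 0.006, -1.0]]
force: [1.2, 0.4, -0.3]
gripper_width: 0.0165
```

Call:
servo_tool:
  targets:
    - [0,0,0,0.0275]
    - [0,0,0,0.0275]
    - [0,0,0,0.0275]
    - [0,0,0,0.0275]
    - [0,0,0,0.0275]
    - [0,0,0,0.0275]
    - [0,0,0,0.0275]
    - [0,0,0,0.02]

```text
t: 2.8
eef_pos: [0.5204, 0.2045, 0.2385]
tool_rot: [[0.213, 0.977, 0.004], [0.977, -0.213, 0.005], [0.006, 0.003, -1.0]]
force: [0.1, -0.3, 0.0]
gripper_width: 0.0006
```

```bash
cat >> h.py <<'E'
def go(X,yaw=-10.4):
    s=arm.sense();R=np.array(s['tool_rot']);d=R.T@(np.array(X)-s['eef_pos'])
    a=np.degrees(np.arctan2(R[1,1],R[0,1]))
    print('t',s['t'],'pos',np.round(s['eef_pos'],4),'F',np.round(s['force'],2),'w',round(s['gripper_width'],4),'frac',np.round(d/.6,4),'turn',round(-(yaw-a)/360,4),'z',R[:,2].round(3),'q',np.round(s['qpos'],0))
E
python3 -c "
from h import *
go([0.575,0.1235,0.15])"
```

```text
t 2.8 pos [0.5204 0.2045 0.2385] F [ 0.05 -0.26  0.04] w 0.0006 frac [-0.1133  0.1172  0.1473] turn -0.0053 z [ 0.004  0.005 -1.   ] q [-22.  17.  -3. 103.   1.  59. -37.]
```

Call:
servo_tool:
  targets:
    - [-0.0567,0.0586,0.06,-0.005]
    - [-0.0567,0.0586,0.05,0]
    - [0,0,0.02,0]
    - [0,0,0.017,0]
    - [0,0,0,0]
    - [0,0,0,0]
    - [0,0,0,0]
    - [0,0,0,0]

```text
t: 3.8
eef_pos: [0.5787, 0.1298, 0.1518]
tool_rot: [[0.174, 0.985, 0.012], [0.985, -0.174, 0.01], [0.012, 0.01, -1.0]]
force: [-0.5, -0.0, -0.1]
gripper_width: 0.0004
```

```bash
python3 -c "
from h import *
go([0.573,0.1242,0.11])
w=arm.get_image('wrist')
O=np.array([.570,.0225,0]);gy=np.array([.181,.983,0])
for l in ['wheel_left','left_line']: print([(round(o['score'],2),np.round(o['xy'],1)) for o in arm.outline_of('wrist',l)][:3])
im=w['img'].copy()
for p in [O+.1*gy+[0,0,.084],O-.1*gy+[0,0,.084],O+[0,0,.078]]:
    u=proj(w,p)[0];print(u); cv2.circle(im,(int(u[0]),int(u[1])),4,(255,0,0),1)
cv2.imwrite('pics/w1.png',im[...,::-1])
"
```

```text
t 3.8 pos [0.5787 0.1298 0.1518] F [-0.48 -0.01 -0.1 ] w 0.0004 frac [-0.0116 -0.0085  0.0695] turn 0.0011 z [ 0.012  0.01  -1.   ] q [-14.  26.  -1. 103.   0.  50. -25.]
[(0.7, array([331.7, 225.5]))]
[(0.58, array([331. , 223.5]))]
[332.29504837 226.70025218]
[328.04371583 415.93597575]
[329.67702504 327.26722585]
```

View pics/w1.png

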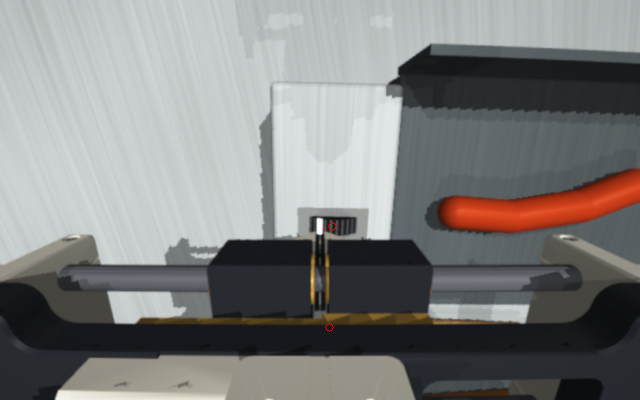

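The wrist view agrees: the wheel is at (332,226), where my estimate projects to (332,227), and the white line is on the operator's side at (319,225). Next I'll go down slowly.

Call:
servo_tool:
  targets:
    - [-0.0116,-0.0085,0.03,0]
    - [0,0,0.025,0]
    - [0,0,0.01,0]
    - [0,0,0.005,0]
    - [0,0,0,0]
    - [0,0,0,0]
    - [0,0,0,0]
    - [0,0,0,0]

```text
t: 4.95
eef_pos: [0.5751, 0.1249, 0.1097]
tool_rot: [[0.174, 0.985, 0.015], [0.985, -0.174, 0.011], [0.013, 0.013, -1.0]]
force: [-0.6, 0.4, 0.3]
gripper_width: 0.0006
```

```bash
python3 -c "
from h import *
go([0.573,0.1242,0.096])
d=arm.get_image('side')
m=cv2.resize(d['img'][130:230,190:330],(800,571),interpolation=cv2.INTER_CUBIC);cv2.imwrite('pics/s2.png',m[...,::-1])
"
```

```text
t 4.95 pos [0.5751 0.1249 0.1097] F [-0.58  0.44  0.32] w 0.0006 frac [-0.0021 -0.0036  0.0228] turn 0.0011 z [ 0.015  0.011 -1.   ] q [-14.  29.  -1. 105.   0.  45. -25.]
```

View pics/s2.png

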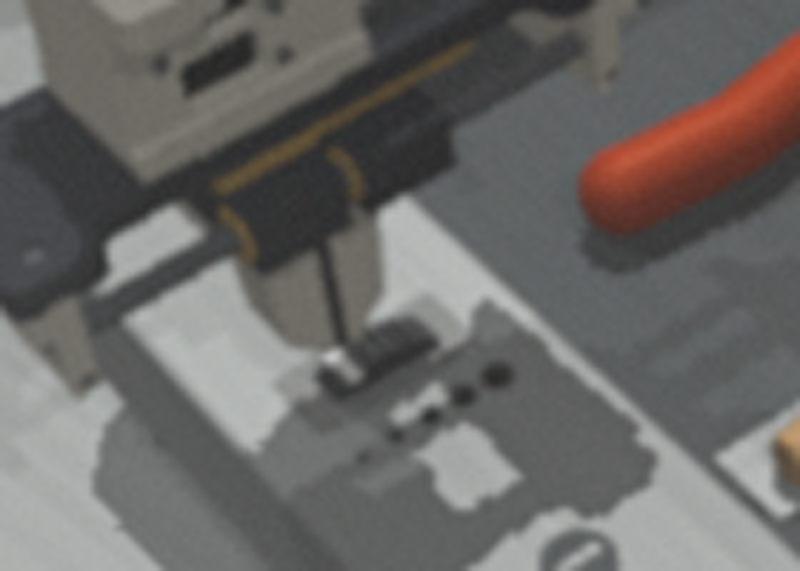

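The tapered closed tip stands just above and before the wheel's top (about (340,340) in the crop). It is narrow, so I'll work in strokes, starting with the descent.

Call:
servo_tool:
  targets:
    - [-0.002,0.007,0.01,0]
    - [0,0,0.008,0]
    - [0,0,0.005,0]
    - [0,0,0.003,0]
    - [0,0,0.002,0]
    - [0,0,0,0]
    - [0,0,0,0]
    - [0,0,0,0]

```text
t: 6.0
eef_pos: [0.5799, 0.1229, 0.0927]
tool_rot: [[0.174, 0.985, 0.016], [0.985, -0.174, 0.011], [0.013, 0.014, -1.0]]
force: [-1.3, 0.1, 2.3]
gripper_width: 0.0003
```

```bash
cat >> h.py <<'E'
def g():
    s=arm.sense();d=np.array(s['eef_pos'])-[.5885,.1213,.011]
    F=np.array(s['force']);A=np.array([[.983,-.181,0],[.181,.983,0],[0,0,1]])
    print('t',s['t'],'tip rel wheel, mm (x,y,z)',(A@d*1e3).round(1),'F',(A@F).round(2))
E
python3 -c "
from h import *
g()"
```

```text
t 6.0 tip rel wheel, mm (x,y,z) [-8.7 -0.  81.7] F [-1.29 -0.15  2.31]
```

Call:
servo_tool:
  targets:
    - [0,0.006,0.0004,0]
    - [0,0.006,0.0004,0]
    - [0,0.006,0.0004,0]
    - [0,0.006,0.0004,0]
    - [0,0.006,0.0004,0]
    - [0,0.006,0.0004,0]
    - [0,0.006,0.0004,0]
    - [0,0,0,0]

```text
t: 7.0
eef_pos: [0.6071, 0.118, 0.0909]
tool_rot: [[0.174, 0.985, 0.016], [0.985, -0.175, 0.011], [0.014, 0.014, -1.0]]
force: [0.3, -0.7, 0.3]
gripper_width: 0.0004
```

```bash
python3 -c "
from h import *
g()"
```

```text
t 7.0 tip rel wheel, mm (x,y,z) [18.9  0.1 79.9] F [ 0.41 -0.6   0.34]
```

Call:
servo_tool:
  targets:
    - [0,0,-0.02,0]
    - [0,0,-0.01,0]
    - [0,-0.025,0,0]
    - [0,-0.02,0,0]
    - [0,0,0,0]
    - [0,0,0,0]
    - [0,0,0,0]
    - [0,0,0,0]

```text
t: 8.0
eef_pos: [0.5771, 0.1234, 0.1095]
tool_rot: [[0.173, 0.985, 0.015], [0.985, -0.173, 0.011], [0.014, 0.013, -1.0]]
force: [-0.2, -0.5, -0.3]
gripper_width: 0.0006
```

```bash
python3 -c "
from h import *
g()
a=arm.get_image('wrist');b=arm.get_image('side')
m=np.hstack([cv2.resize(a['img'][190:260,290:360],(400,400),interpolation=cv2.INTER_CUBIC),cv2.resize(b['img'][170:215,230:275],(400,400),interpolation=cv2.INTER_CUBIC)])
cv2.imwrite('pics/c3.png',m[...,::-1])"
```

```text
t 8.0 tip rel wheel, mm (x,y,z) [-11.6  -0.   98.5] F [-0.1  -0.5  -0.28]
```

View pics/c3.png

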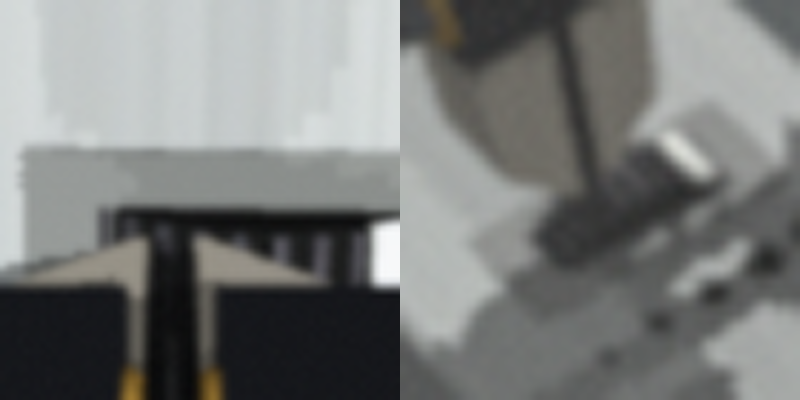

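The white line has moved to the far side. I'll run a second stroke to make sure it meets the stop.

Call:
servo_tool:
  targets:
    - [0,0.004,0.01,0]
    - [0,0,0.008,0]
    - [0,0,0.006,0]
    - [0,0,0.003,0]
    - [0,0,0.002,0]
    - [0,0,0,0]
    - [0,0.006,0.0004,0]
    - [0,0.006,0.0004,0]

```text
t: 9.1
eef_pos: [0.5868, 0.1219, 0.0913]
tool_rot: [[0.173, 0.985, 0.014], [0.985, -0.173, 0.011], [0.013, 0.012, -1.0]]
force: [-3.6, 1.3, 5.0]
gripper_width: 0.0005
```

```bash
python3 -c "
from h import *
g()"
```

```text
t 9.1 tip rel wheel, mm (x,y,z) [-1.8  0.3 80.3] F [-3.81  0.63  5.  ]
```

Call:
servo_tool:
  targets:
    - [0,0.006,0.0004,0]
    - [0,0.006,0.0004,0]
    - [0,0.006,0.0004,0]
    - [0,0.006,0,0]
    - [0,0.006,0,0]
    - [0,0,-0.02,0]
    - [0,0,-0.03,0]
    - [0,0,-0.03,0]

```text
t: 10.1
eef_pos: [0.6025, 0.119, 0.1403]
tool_rot: [[0.173, 0.985, 0.007], [0.985, -0.173, 0.011], [0.013, 0.005, -1.0]]
force: [-0.2, 1.2, -0.6]
gripper_width: 0.0004
```

Call:
servo_tool:
  targets:
    - [0,-0.03,-0.05,0]
    - [0,-0.06,-0.05,0]
    - [0,-0.08,-0.05,0]
    - [0,-0.08,0,0]
    - [0,0,0,0]
    - [0,0,0,0]
    - [0,0,0,0]
    - [0,0,0,0]

```text
t: 11.1
eef_pos: [0.4551, 0.1445, 0.2421]
tool_rot: [[0.175, 0.984, 0.023], [0.984, -0.175, 0.015], [0.019, 0.02, -1.0]]
force: [0.4, -0.4, -0.3]
gripper_width: 0.0005
```

```bash
python3 -c "
from h import *
g()
O=np.array([.570,.0225,0]);gy=np.array([.181,.983,0]);gx=np.array([.983,-.181,0])
tiles=[]
for c in ['side','top','wrist']:
    d=arm.get_image(c)
    for s in (1,-1):
        W=O+s*.1*gy
        for v in (0,.2,.4,1.2,1.4):
            a=v-.7;P=W+.026*np.sin(a)*gx+[0,0,.058+.026*np.cos(a)];print(c,s,v,proj(d,P)[0].round(1),end=' ')
        x,y=proj(d,W+[0,0,.08])[0].astype(int);print()
        t=d['img'][max(y-20,0):y+20,max(x-25,0):x+25]
        g=d['img'].astype(float)
        tiles.append(cv2.resize(t,(260,260),interpolation=cv2.INTER_CUBIC) if t.size else np.zeros((260,260,3),np.uint8))
m=np.vstack([np.hstack(tiles[0::2]),np.hstack(tiles[1::2])]);cv2.imwrite('pics/c4.png',m[...,::-1])
"
```

```text
t 11.1 tip rel wheel, mm (x,y,z) [-135.3   -1.3  231.1] F [ 0.45 -0.29 -0.3 ]
side 1 0 [246.9 196.5] side 1 0.2 [248.8 194.1] side 1 0.4 [250.9 191.9] side 1 1.2 [260.8 187. ] side 1 1.4 [263.  186.9] 
side -1 0 [324.8 274. ] side -1 0.2 [327.1 271.3] side -1 0.4 [329.6 268.7] side -1 1.2 [339.9 261.7] side -1 1.4 [342.  261.2] 
top 1 0 [277.2 229.4] top 1 0.2 [277.5 227.1] top 1 0.4 [277.9 224.6] top 1 1.2 [279.9 215. ] top 1 1.4 [280.4 213.2] 
top -1 0 [376.  247.2] top -1 0.2 [376.5 244.9] top -1 0.4 [377.  242.4] top -1 1.2 [378.5 232.6] top -1 1.4 [378.6 230.7] 
wrist 1 0 [421.9 191.8] wrist 1 0.2 [426.6 192.4] wrist 1 0.4 [431.6 192.8] wrist 1 1.2 [448.5 192.5] wrist 1 1.4 [451.1 191.9] 
wrist -1 0 [406.5 340.5] wrist -1 0.2 [410.4 342.1] wrist -1 0.4 [414.6 343.2] wrist -1 1.2 [429.3 341.8] wrist -1 1.4 [431.6 340.2]
```

View pics/c4.png

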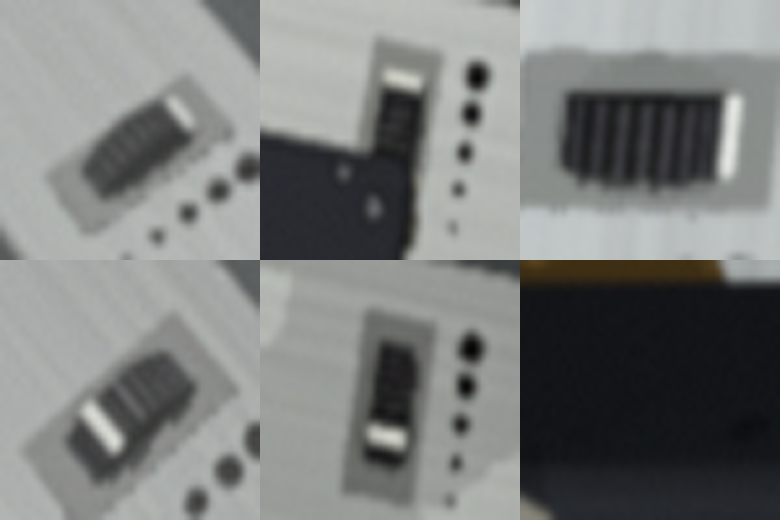

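```bash
python3 -c "
from h import *
d=arm.get_image('side');print([(round(o['score'],2),o['xy']) for l in('sausage','right_line') for o in arm.outline_of('side',l)])
arm.job_done()"
```

```text
[(0.55, [327.0, 150.3]), (0.51, [257.9, 190.9]), (0.53, [331.9, 268.7])]
the job is handed in; nothing more can be done
```

The sausage was on the left plate, so I rolled the left wheel forward to its stop and handed the job in. I used the shut fingertips and two strokes across the top of the wheel, with the arm's clock at about 11 s.

- **Left wheel:** on the second stroke the tip met about 3.8 N along the rim, where about 1 N turns the wheel, so it was on its stop. In all three camera views the white line sits at the plate-side end of the visible rim, which fits full (1.4).
- **Right wheel:** its line looks unchanged in the side and top views. The wrist view of it was blocked by the gripper.
- **Sausage:** the detector put it within about 2 pixels of where it started. Its score was lower than before (0.55 against 0.87), and I did not look at a picture of it again.
- **Arm:** it was clear of everything at hand-in. The highest contact force I read was about 6 N, though I only read forces at the end of each move.

One check disagreed: the last search for the right wheel's line also returned a hit on the left wheel, which the networks treat as the same kind of thing. The other hit, at (332, 269), matches where the right line was at the start.

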